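# Square a mould frame by its diagonals

## Robot

A 6-joint arm with a two-finger parallel gripper is mounted at the origin on the work surface. World frame = base frame: x ahead of the robot, y to its left, z up, the work surface at z = 0. Lengths are in m, angles in rad, forces in N, time in s.
With the tool pointing down it reaches from about 0.35 to 0.775 m from the base axis. Payload 5.5 kg.
Tool frame: the origin (TCP) lies between the finger pads; the fingertips stand 17 mm ahead of it and the grasp point (between the pads) lies 2 mm behind it (env.finger_overhang is the distance from the TCP to the fingertips, in m); z points along the fingers, y is the direction in which the jaws open and shut (so a half turn about z gives the same grasp; the last joint's range is limited). The gripper opens to 85 mm and grips with 20 to 120 N. Pads are 22 mm wide; open, the fingers measure 114 mm over their backs; the gripper's body (76 mm by 85 mm) begins 54 mm behind the grasp point. The pads swing forward as they close: fully open they stand 13 mm farther back than shut.
Start: joints at [-1.429, 0.313, 0.046, 1.304, 0, 1.431], TCP at [0.16, -0.552, 0.248] pointing down, gripper open.
Joint ranges: [-2.76, 2.76], [-0.86, 1.69], [-1.03, 1.26], [-2.2, 2.34], [-1.47, 1.5], [-3.14, 3.14]. Speed limits (rad/s): [2.57, 2.57, 3.14, 3.14, 3.14, 3.14].

## Interface

Orientations are given as a unit quaternion [w, x, y, z].
In Python, from workcell import env gives the robot as it stands. The module is installed in compiled form; this text tells all that it offers.
- The arm moves only by the tool arm_command, never from a script. Its argument "moves" is a list of rows, each a list of 5 numbers: the closure, from 0 (fully open) to 1 (shut), then the shift along the tool's x, y, z in mm, then the turn about the tool's z in rad. In form: [[fingers, dx, dy, dz, turn], ...]. A call has 1 to 12 rows; each row is the pose to reach, as a shift and turn from the pose commanded when the call began, along the tool's axes at that moment; what a row does not reach only later rows make up. A row lasts 1/10 s, in which the tool goes at most 50 mm and 8.59 degrees, less where a joint would pass 70% of its speed; a pose out of reach is approached as far as the arm can. A call with a gripper value outside its range is refused whole. The fingers move at their own pace and stop on an object; "squeeze" is the grip in N (left out, the last holds). Time passes only in rows, so rows that repeat a pose let the fingers close. It gives the time, the measured TCP pose, the force and the opening at its end, in the units of the state.
- env.get_state(): the state, without advancing time (a new reading comes with each control period).
- env.read_camera(name): name is "scene" or "top" or "wrist"; returns (picture, depth): 400x640x3 uint8, blue, green, red; 400x640 float32, m along the optical axis (not along the pixel's ray), 0 where there is no reading.
- env.get_calibration(name): a dict with "fx", "fy", "cx", "cy" (pixels), "pose" (4x4, takes a point from camera to world coordinates). Camera axes: x right, y down, z forward; pixel columns grow to the right and rows downward; lengths in m; the calibration is good to about 2 mm. A picture is of the moment at which its call begins: read the wrist's pose just before it. get_calibration takes no time and is no camera call; for the wrist camera it gives the pose at the moment of the call.
- env.hand_in(): hands the job in, once; it reports no verdict.
The state is a dict: "clock": time; "joint_pos": joint angles; "qvel": joint speeds; "tau": joint torques, N m; "tcp_pos": TCP position; "orientation": TCP orientation; "wrist_force": force on the tool from outside, world axes, zero at the start; "ft_torque": the same for the moment, N m; "finger_gap": finger opening in m.
Only numpy, scipy, OpenCV 4.12 (cv2) and the standard library are available. Lean on these libraries where they do the work, as an engineer would, in place of code of your own. Each camera call takes 0.05 s, during which the arm holds its last target. There are 200 camera calls.

## Task

Check whether the aluminium mould frame is square: with the yellow slide rule hooked over the near corner pin, measure the diagonal from the red corner first and then the one from the blue corner, each time drawing the rule out until its nose rests gently but firmly on the opposite far pin and keeping it there for a moment, without shifting the frame. Then lay the rule flat on the bench clear of the frame, compare the two lengths and slide the frame's far rail sideways by its orange tab until both diagonals are equal, and let go. Leave the other things where they are.

Things in the scene. Friction and masses are not known exactly. Their poses are not given: they have to be found in the camera images.
- frame: Mould frame on a white board 280 x 340 x 6 mm fixed to the bench; origin under the board's centre, x from near rail (robot side) to far rail, y left along the rails. Rails 20 mm wide, 270 mm long, tops 26 mm above the bench, centre lines at x = -100 and +100 mm. Pins of 10 mm diameter stand 20 mm above the rails at the four corners. Things up to 20 mm high lie inside.
- red_pin (a point): Foot of the fixed near pin at the red corner, on the rail top at the frame's x = -100, y = +120 mm. Its diagonal runs to the far pin on the blue side (y about -120 mm).
- blue_pin (a point): Foot of the fixed near pin at the blue corner, on the rail top at the frame's x = -100, y = -120 mm. Its diagonal runs to the far pin on the red side (y about +120 mm).
- far_rail: Far rail with the two far pins, 240 mm apart, and the orange tab. It slides only along the frame's y (side rails swing with it), stays where left and starts to move at about 13 N. Square means far pins straight across from the near pins, 200 mm away: both diagonals equal (about 312 mm between pin centres). It starts up to 17 mm out, either way. Origin: low on the rail, not at a useful point.
- tab (a point): Centre of the orange tab on the far rail: a block 24 mm along the frame's x, 28 mm along its y, from 26 to 62 mm above the bench (this point 46 mm). It stands near, but not exactly at, the rail's middle. Grip it across x and carry the rail along y.
- rule_grip (a point): Centre of the slide rule's black grip block: 40 mm along the rule (its x, towards the nose), 26 mm wide (its y), from 0 to 48 mm above the rule's underside (this point 24 mm). The yellow stock, 22 mm wide, 14 mm high, 175 mm long, runs through its foot. Grip the block across y. The rule weighs about 0.27 kg and balances near the block.
- nose: Flat steel cross plate, 52 mm wide, from 6 to 18 mm above the underside, at the front end of the rule, fixed to the stock. Its origin lies 24 mm below rule_grip, at the underside.
- nose_face (a point): Middle of the nose's flat front face, 116 mm ahead of rule_grip along the rule's x, 12 mm above the underside. It is pressed on the near side of the far pin.
- eye: Steel tongue sliding out of the rear end of the rule; it ends in a closed eye 36 mm wide, from 4 to 12 mm above the underside, opening 26 mm wide and 30 mm long, that drops over a near pin. A spring pulls it in with 2 N when closed plus 20 N per metre drawn out; it goes back in by itself. Origin 24 mm below rule_grip when closed.
- hook_eye (a point): Middle of the eye's opening, 8 mm above the underside, 139 mm behind rule_grip when the tongue is closed. The inner face of its outer end bar lies 15 mm further back and catches the side of the near pin away from the nose.
- hook (a joint): How far the tongue is drawn out, 0 (closed) to 0.075 m. With the end bar pulled against the near pin and the nose against the far pin, the distance between the pin centres is 0.270 m plus this value.
- roller: Loose laminating roller with wooden handle, 250 mm long, 32 mm high; leave it.
- spreader: Yellow plastic spreader, 70 x 45 x 6 mm, inside the frame; leave it.
- brush: Slim steel-handled brush, 130 mm long, 10 mm high, inside the frame; leave it.
- red_cup: Red cup, 86 mm wide, 110 mm high; leave it.
- tape: Roll of masking tape, 100 mm wide, 24 mm high; leave it.
- mix_cup: Clear mixing cup, 60 mm wide, 50 mm high; leave it.
- clamp: Dark steel clamp lying flat, about 120 mm; leave it.

How it is judged:
On the way, in this order (a step that is already met when the one before it is completed fails the run):
1. red diagonal measured: eye hooked on the red near pin, nose pressed on the opposite far pin, rail not shifted (contact force between nose and far_rail above 1.5 N and contact force between eye and frame above 1 N and x of hook_eye in the frame of frame between -0.125 and -0.075 m and y of hook_eye in the frame of frame between 0.095 and 0.145 m and x of nose_face in the frame of frame between 0.072 and 0.122 m and y of nose_face in the frame of frame between -0.162 and -0.072 m and distance of tab from where it was at the start of the episode below 0.0025 m), for 0.2 s.
2. blue diagonal measured: eye hooked on the blue near pin, nose pressed on the opposite far pin, rail not shifted (contact force between nose and far_rail above 1.5 N and contact force between eye and frame above 1 N and x of hook_eye in the frame of frame between -0.125 and -0.075 m and y of hook_eye in the frame of frame between -0.145 and -0.095 m and x of nose_face in the frame of frame between 0.072 and 0.122 m and y of nose_face in the frame of frame between 0.072 and 0.162 m and distance of tab from where it was at the start of the episode below 0.0025 m), for 0.2 s.
At the end, for the whole second after the job is handed in: The far rail stands within 2.2 mm of square (the diagonals differ by less than about 3.4 mm), and the rule lies flat and still on the bench, not touching the frame (y of tab in the frame of frame between 0.0098 and 0.0142 m and height (world z) of rule_grip between 0.018 and 0.03 m and angle between rule_grip's own z axis and vertical below 0.1 rad and contact force between each of nose, eye and frame below 0.1 N and linear speed of nose below 0.02 m/s).
It fails at once if the nose pressed harder than 25 N on the frame (contact force between nose and frame above 25 N).
It fails at once if a bystander moved by more than 40 mm (distance of any of roller, spreader, brush, red_cup, tape, mix_cup, clamp from where it was at the start of the episode above 0.04 m).
It also fails if it takes over 70 s, if anything falls off the work surface, if the arm or the gripper's body presses on something with over 40 N, if the wrist force passes 120 N, or if a joint passes its speed limit or range.

## Working session

There is one attempt and no reset: what is moved stays moved. The work goes in short steps, Python scripts to look and compute and a tool call to move; the robot and the scene stay as the last step left them, time stands still between calls to the robot, and variables do not carry over. Pictures are saved under pics/ and viewed, about 8 in all and at most 12, crops included, and the job is handed in when it is done.

Besides the shell and the picture viewer there is one more tool, called after "Emit:" by a JSON object that holds its "method" and its "body". arm_command: Moves the arm, as the interface text tells. Its arguments: {"type":"object","properties":{"moves":{"type":"array","items":{"type":"array","items":{"type":"number"}}},"squeeze":{"type":"number"}},"required":["moves"]}

```bash
mkdir -p pics; cat > h.py <<'E'
import numpy as np, cv2
from workcell import env
def grab(n,f=None):
    c=env.get_calibration(n); im,d=env.read_camera(n)
    if f: cv2.imwrite('pics/'+f,im)
    return im,d,c
def ray(c,u,v,z):
    P=np.array(c['pose']); r=P[:3,:3]@np.array([(u-c['cx'])/c['fx'],(v-c['cy'])/c['fy'],1.0])
    o=P[:3,3]; return o+r*(z-o[2])/r[2]
def pts(c,d):
    P=np.array(c['pose']); v,u=np.mgrid[:d.shape[0],:d.shape[1]]
    q=np.stack([(u-c['cx'])/c['fx']*d,(v-c['cy'])/c['fy']*d,d],-1)
    return q@P[:3,:3].T+P[:3,3]
def proj(c,p):
    P=np.array(c['pose']); q=P[:3,:3].T@(np.array(p)-P[:3,3]); return c['cx']+c['fx']*q[0]/q[2],c['cy']+c['fy']*q[1]/q[2]
E
python3 - <<'E'
from h import *
np.set_printoptions(precision=4,suppress=True)
for n in('top','scene'):
    im,d,c=grab(n,n+'0.png'); np.savez(n+'0.npz',im=im,d=d); print(n,c)
s=env.get_state(); print(s)
E
```

```text
top {'fx': 362.2218765962159, 'fy': 362.2218765962159, 'cx': 320.8602799119156, 'cy': 198.69005427804046, 'pose': array([[-0.0185, -0.9962,  0.0853,  0.4526],
       [-0.9998,  0.0188,  0.0033, -0.0284],
       [-0.0049, -0.0852, -0.9964,  1.2657],
       [ 0.    ,  0.    ,  0.    ,  1.    ]])}
scene {'fx': 495.2991274345261, 'fy': 495.2991274345261, 'cx': 312.61265704892025, 'cy': 199.08509058181795, 'pose': array([[-0.8645,  0.2944, -0.4074,  1.0762],
       [ 0.5026,  0.5062, -0.7008,  0.8916],
       [-0.0001, -0.8106, -0.5855,  0.8348],
       [ 0.    ,  0.    ,  0.    ,  1.    ]])}
{'clock': 0.1, 'joint_pos': array([-1.4286,  0.3139,  0.0451,  1.3036, -0.    ,  1.4312]), 'qvel': array([ 0.0017, -0.0019,  0.0025,  0.0005, -0.0001,  0.0005]), 'tau': array([  0.0024, -48.1724,  29.9245,   0.0127,  -0.0001,  -0.    ]), 'tcp_pos': array([ 0.1598, -0.5519,  0.2475]), 'orientation': array([-0.0008,  0.9901,  0.1404, -0.    ]), 'wrist_force': array([0.277 , 0.2071, 0.4071]), 'ft_torque': array([-0.0132, -0.0492,  0.0201]), 'finger_gap': 0.08553464042940134}
```

View pics/top0.png

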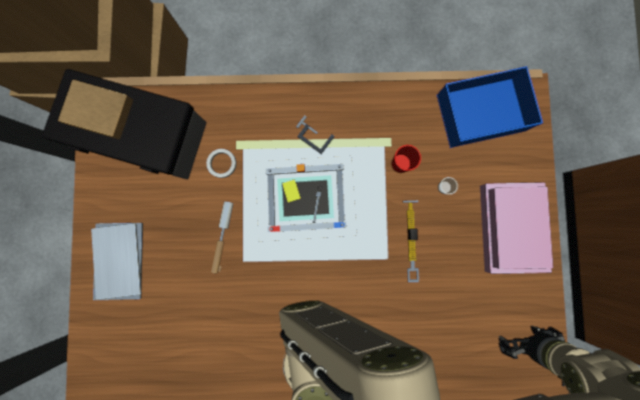

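View pics/scene0.png

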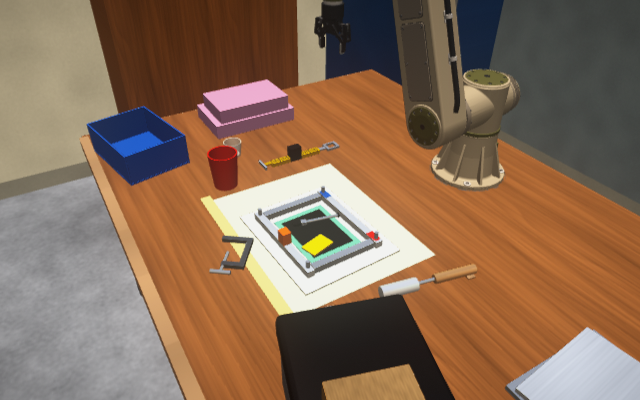

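```bash
cat >> h.py <<'E'
def yaw(s=None):
    s=s or env.get_state(); w,x,y,z=s['orientation']
    return np.arctan2(2*(x*y+w*z),1-2*(y*y+z*z))
def go(target,yw=None):
    "shift in tool axes (mm), turn, from measured pose"
    s=env.get_state(); a=yaw(s); e=np.array(target)-s['tcp_pos']
    tx=np.array([np.cos(a),np.sin(a),0]); ty=np.array([np.sin(a),-np.cos(a),0])
    t=0 if yw is None else a-yw
    print('at',s['tcp_pos'].round(4),'yaw',round(a,4),'move dx %.1f dy %.1f dz %.1f turn %.3f'%(1e3*e@tx,1e3*e@ty,-1e3*e[2],t),'clk',s['clock'])
E
python3 - <<'E'
from h import *
np.set_printoptions(precision=4,suppress=True)
c=env.get_calibration('top')
for n,u,v,z in [('grip',412,235,.048),('nose',412,203,.015),('eye',413,276,.008),('red',275,229,.03),('blue',338,225,.03),('farblue',341,166,.046),('farred',269,170,.046),('tab',301,168,.062)]: print(n,ray(c,u,v,z))
w=env.get_calibration('wrist'); P=w['pose']; s=env.get_state(); print(w); print('cam rel tcp',P[:3,3]-s['tcp_pos'])
go([.42,-.29,.30],0)
E
```

```text
grip [ 0.4293 -0.3265  0.048 ]
nose [ 0.5387 -0.339   0.015 ]
eye [ 0.2891 -0.3342  0.008 ]
red [0.4578 0.1337 0.03  ]
blue [ 0.4674 -0.0809  0.03  ]
farblue [ 0.6674 -0.0949  0.046 ]
farred [0.6583 0.1505 0.046 ]
tab [0.6604 0.0405 0.062 ]
{'fx': 277.5872192401744, 'fy': 277.5872192401744, 'cx': 320.1981394538822, 'cy': 203.0935139039394, 'pose': array([[ 0.2769, -0.9138, -0.2971,  0.2357],
       [-0.9609, -0.2639, -0.0839, -0.5301],
       [-0.0017,  0.3087, -0.9511,  0.3726],
       [ 0.    ,  0.    ,  0.    ,  1.    ]])}
cam rel tcp [0.0759 0.0218 0.1251]
at [ 0.1598 -0.5519  0.2475] yaw 0.2817 move dx 322.7 dy -179.2 dz -52.5 turn 0.282 clk 0.1
```

Emit:
{"method": "arm_command", "body": {"moves": [[0,323,-179,-52,-1.5],[0,323,-179,-52,-1.5],[0,323,-179,-52,-1.5],[0,323,-179,-52,-1.5],[0,323,-179,-52,-1.5],[0,323,-179,-52,-1.5],[0,323,-179,-52,-1.5],[0,323,-179,-52,-1.5],[0,323,-179,-52,-1.5],[0,323,-179,-52,-1.5],[0,323,-179,-52,-1.5],[0,323,-179,-52,-1.5]], "squeeze": 40}}

```text
clock: 1.3
tcp_pos: [0.4202, -0.2905, 0.3]
orientation: [-0.0, 0.63, 0.777, -0.0]
wrist_force: [0.2, 0.8, -0.7]
finger_gap: 0.0853
```

Emit:
{"method": "arm_command", "body": {"moves": [[0,0,0,0,-1.36],[0,0,0,0,-1.36],[0,0,0,0,-1.36],[0,0,0,0,-1.36],[0,0,0,0,-1.36],[0,0,0,0,-1.36],[0,0,0,0,-1.36],[0,0,0,0,-1.36],[0,0,0,0,-1.36],[0,0,0,0,-1.36],[0,0,0,0,-1.36]]}}

```text
clock: 2.4
tcp_pos: [0.4201, -0.2908, 0.3002]
orientation: [-0.0, 0.003, 1.0, 0.0]
wrist_force: [-1.0, -0.0, 1.2]
finger_gap: 0.0851
```

```bash
python3 - <<'E'
from h import *
im,d,c=grab('wrist','w1.png'); np.savez('w1.npz',im=im,d=d,pose=c['pose'],k=[c['fx'],c['fy'],c['cx'],c['cy']])
s=env.get_state(); print(s['clock'],s['tcp_pos'],yaw(),s['joint_pos'].round(3))
E
```

```text
2.45 [ 0.42019717 -0.29073593  0.30019754] 3.1372161752781538 [-0.762  0.178 -0.004  1.389 -0.    -0.758]
```

View pics/w1.png

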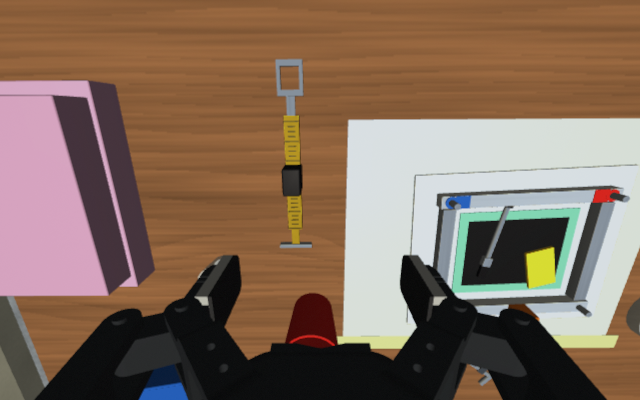

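```bash
cat > rule.py <<'E'
from h import *
z=np.load('w1.npz'); im,d=z['im'],z['d']; k=z['k']; c=dict(fx=k[0],fy=k[1],cx=k[2],cy=k[3],pose=z['pose'])
p=pts(c,d); hsv=cv2.cvtColor(im,cv2.COLOR_BGR2HSV)
roi=np.zeros(d.shape,bool); roi[50:255,265:320]=1
y=roi&(cv2.inRange(hsv,(20,120,80),(35,255,255))>0)
q=p[y&(p[...,2]>.008)]; q=q[abs(q[:,2]-np.median(q[:,2]))<.006]
print('yellow z',np.median(q[:,2]))
vx,vy,x0,y0=cv2.fitLine(q[:,:2].astype(np.float32),cv2.DIST_HUBER,0,.01,.01).ravel(); 
if vx<0: vx,vy=-vx,-vy
print('yaw',np.arctan2(vy,vx)); ax=np.array([vx,vy])
b=roi&(p[...,2]>.042)&(im.max(2)<70); b=p[b]; print('block',len(b),b.min(0),b.max(0),(b.min(0)+b.max(0))/2)
s=roi&(p[...,2]<.03)&(p[...,2]>.006)&(p[...,0]>.52); n=p[s]; print('nose',n.min(0),n.max(0))
e=roi&(p[...,2]>.006)&(p[...,0]<.32); n=p[e]; print('eye',n.min(0),n.max(0))
print('line y at .42:',y0+(.42-x0)*vy/vx)
m=(b.min(0)+b.max(0))/2; print('nose from block along',(np.array([n[:,0].min(),0])-m[:2])[0])
E
python3 rule.py
```

```text
yellow z 0.013646818693429347
yaw 0.0023381345
block 496 [ 0.34081922 -0.34493337  0.04267221] [ 0.45129319 -0.29042065  0.42525969] [ 0.39605621 -0.31767701  0.23396595]
nose [ 0.52006031 -0.35719229  0.00667058] [ 0.54861158 -0.30662821  0.0196327 ]
eye [ 0.27236634 -0.35030723  0.00611467] [ 0.31912619 -0.31416825  0.01388213]
line y at .42: -0.33193964
nose from block along -0.12368986908722318
```

```bash
python3 - <<'E'
from h import *
go([.60,.027,.30],3.1416)
E
```

```text
at [ 0.4202 -0.2907  0.3002] yaw 3.1372 move dx -178.4 dy 318.5 dz 0.2 turn -0.004 clk 2.45
```

Emit:
{"method": "arm_command", "body": {"moves": [[0,-178,318,0,0],[0,-178,318,0,0],[0,-178,318,0,0],[0,-178,318,0,0],[0,-178,318,0,0],[0,-178,318,0,0],[0,-178,318,0,0],[0,-178,318,0,0],[0,-178,318,0,0],[0,-178,318,0,0]]}}

```text
clock: 3.45
tcp_pos: [0.598, 0.027, 0.3]
orientation: [-0.0, 0.001, 1.0, -0.0]
wrist_force: [0.3, -0.8, -0.4]
finger_gap: 0.0854
```

```bash
python3 - <<'E'
from h import *
im,d,c=grab('wrist','w2.png'); np.savez('w2.npz',im=im,d=d,pose=c['pose'],k=[c['fx'],c['fy'],c['cx'],c['cy']])
s=env.get_state(); print(s['clock'],s['tcp_pos'],yaw())
E
```

```text
3.5 [0.59783154 0.02640202 0.30019057] 3.139720809990691
```

View pics/w2.png

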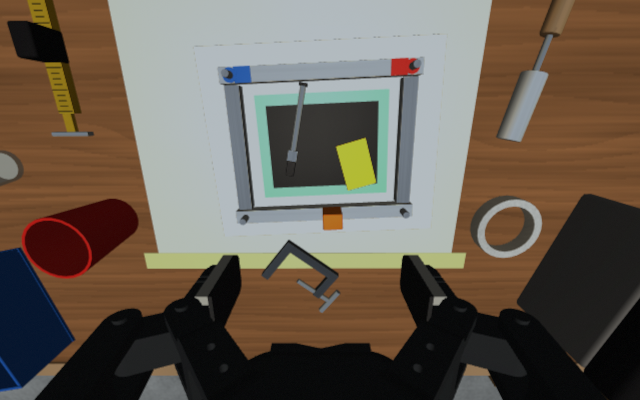

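```bash
cat > fr.py <<'E'
from h import *
import sys
np.set_printoptions(precision=4,suppress=True)
def load(f):
    z=np.load(f); k=z['k']; return z['im'],z['d'],dict(fx=k[0],fy=k[1],cx=k[2],cy=k[3],pose=z['pose'])
if __name__=='__main__':
    im,d,c=load('w2.npz'); p=pts(c,d); hsv=cv2.cvtColor(im,cv2.COLOR_BGR2HSV)
    P={}
    for n,u,v in [('blue',228,74),('red',416,64),('fblue',244,218),('fred',405,211)]:
        w=np.zeros(d.shape,bool); w[v-12:v+12,u-12:u+12]=1
        m=w&(p[...,2]>.034)&(p[...,2]<.06); q=p[m]
        t=w&(p[...,2]>.043)&(p[...,2]<.06)
        vv,uu=np.nonzero(t); r=ray(c,uu.mean(),vv.mean(),.046)
        print(n,m.sum(),t.sum(),'maxz',q[:,2].max(),'top centroid px',uu.mean(),vv.mean(),r[:2],'side mid',(q.min(0)+q.max(0))/2)
        P[n]=r[:2]
    near=P['red']-P['blue']; far=P['fred']-P['fblue']
    print('near len',np.linalg.norm(near),'far',np.linalg.norm(far))
    th=np.arctan2(-near[0],near[1]); th2=np.arctan2(-far[0],far[1]); print('yaw',th,th2)
    th=(th+th2)/2; ex=np.array([np.cos(th),np.sin(th)]); ey=np.array([-ex[1],ex[0]])
    mid=(P['red']+P['blue'])/2; fm=(P['fred']+P['fblue'])/2
    print('dx',(fm-mid)@ex,'offset far y',(fm-mid)@ey,'origin',mid+.1*ex,'diag red',np.linalg.norm(P['red']-P['fblue']),'diag blue',np.linalg.norm(P['blue']-P['fred']))
    o=cv2.inRange(hsv,(5,150,60),(18,255,255))>0; t=o&(p[...,2]>.056)&(p[...,2]<.07)
    q=p[t]; q=(q.min(0)+q.max(0))/2; print('tab top',t.sum(),q,'in frame',(q[:2]-mid)@ex-.1,(q[:2]-mid)@ey)
    for n in P: print(n,(P[n]-mid)@ex-.1,(P[n]-mid)@ey)
E
python3 fr.py
```

```text
blue 75 56 maxz 0.04738415533846635 top centroid px 224.94642857142858 73.125 [ 0.4707 -0.0917] side mid [ 0.4705 -0.092   0.041 ]
red 79 58 maxz 0.04715960592830737 top centroid px 417.08620689655174 63.827586206896555 [0.4608 0.1467] side mid [0.4608 0.147  0.0407]
fblue 54 36 maxz 0.04732496090156835 top centroid px 242.91666666666666 221.77777777777777 [ 0.6698 -0.0868] side mid [ 0.6702 -0.087   0.0408]
fred 57 38 maxz 0.047148696747829955 top centroid px 405.92105263157896 214.94736842105263 [0.6596 0.1513] side mid [0.66   0.1517 0.0408]
near len 0.23863938303226076 far 0.23837965086082658
yaw 0.04160680179185404 0.042798693038535646
dx 0.19901997356988252 offset far y -0.0036188165891532665 origin [0.5656 0.0317] diag red 0.31342467749849473 diag blue 0.3078678318740564
tab top 299 [ 0.6766 -0.1278  0.0628] in frame 0.10413310626595979 -0.16401331361304428
blue -0.10007110804372843 -0.11931967032786603
red -0.09992889195627164 0.11931967032786603
fblue 0.09909100422049008 -0.12280862085436325
fred 0.09894894291927495 0.11557098767605671
```

```bash
python3 - <<'E'
from h import *
go([.430,-.332,.15],3.144)
from fr import load
im,d,c=load('w2.npz'); p=pts(c,d); im=im[200:235,315:350]; q=p[200:235,315:350]
o=(cv2.inRange(cv2.cvtColor(im,cv2.COLOR_BGR2HSV),(5,150,60),(18,255,255))>0)&(q[...,2]>.058)&(q[...,2]<.07); q=q[o]
m=(q.min(0)+q.max(0))/2; print(o.sum(),m,np.ptp(q,0)); th=.042; R=np.array([[np.cos(th),np.sin(th)],[-np.sin(th),np.cos(th)]]); print(R@(m[:2]-[.5656,.0317]))
E
```

```text
at [0.5978 0.0264 0.3002] yaw 3.1397 move dx 167.2 dy -358.7 dz 150.2 turn -0.004 clk 3.5
281 [0.6637 0.0433 0.0608] [0.0229 0.0256 0.0055]
[0.0985 0.0075]
```

Emit:
{"method": "arm_command", "body": {"moves": [[0,167,-359,100,-0.004],[0,167,-359,100,-0.004],[0,167,-359,100,-0.004],[0,167,-359,100,-0.004],[0,167,-359,100,-0.004],[0,167,-359,100,-0.004],[0,167,-359,150,-0.004],[0,167,-359,150,-0.004],[0,167,-359,150,-0.004],[0,167,-359,150,-0.004],[0,167,-359,150,-0.004],[0,167,-359,150,-0.004]]}}

```text
clock: 4.7
tcp_pos: [0.4314, -0.3318, 0.1515]
orientation: [0.001, -0.002, 1.0, -0.0]
wrist_force: [1.0, 0.5, -0.5]
finger_gap: 0.0858
```

```bash
python3 - <<'E'
from h import *
go([.430,-.332,.026],3.144)
im,d,c=grab('wrist'); p=pts(c,d)
q=p[(p[...,2]>.043)&(p[...,2]<.054)&(im.max(2)<80)&(abs(p[...,1]+.332)<.04)&(abs(p[...,0]-.43)<.05)]
print(len(q),(np.percentile(q,1,axis=0)+np.percentile(q,99,axis=0))/2,np.ptp(q,0))
E
```

```text
at [ 0.4314 -0.3318  0.1515] yaw -3.1383 move dx 1.4 dy -0.2 dz 125.5 turn -6.282 clk 4.7
1206 [ 0.43224988 -0.33220533  0.04677393] [0.03852591 0.02524935 0.00627873]
```

Emit:
{"method": "arm_command", "body": {"moves": [[0,0,0,50,0],[0,0,0,90,0],[0,0,0,115,0],[0,0,0,125,0],[0,0,0,125,0],[0,0,0,125,0],[1,0,0,125,0],[1,0,0,125,0],[1,0,0,125,0],[1,0,0,125,0],[1,0,0,125,0],[1,0,0,125,0]], "squeeze": 80}}

```text
clock: 5.95
tcp_pos: [0.4317, -0.3321, 0.026]
orientation: [0.0, -0.002, 1.0, -0.001]
wrist_force: [-0.5, -0.1, 5.2]
finger_gap: 0.0254
```

Emit:
{"method": "arm_command", "body": {"moves": [[1,0,0,0,0],[1,0,0,0,0],[1,0,0,-10,0],[1,0,0,-40,0],[1,0,0,-80,0],[1,0,0,-80,0],[1,0,0,-80,0],[1,0,0,-80,0]]}}

```text
clock: 6.75
tcp_pos: [0.4305, -0.3307, 0.104]
orientation: [-0.001, -0.002, 1.0, 0.001]
wrist_force: [-0.8, 0.3, -3.5]
finger_gap: 0.025
```

```bash
python3 - <<'E'
from h import *
grab('wrist','w3.png')
s=env.get_state(); print(s)
go([.5532,.0438,.106],np.pi-.841)
E
```

```text
{'clock': 6.8, 'joint_pos': array([-8.02936592e-01,  3.41150875e-01, -2.83753741e-01,  9.49280007e-01,
       -6.73772434e-06, -8.07123994e-01]), 'qvel': array([-4.63631777e-05,  5.72182843e-03, -1.36849539e-03,  8.61818601e-04,
       -2.13407648e-04, -1.88328351e-03]), 'tau': array([-4.14900060e-04, -4.86347544e+01,  2.81856090e+01, -1.16169336e-02,
       -2.06730352e-02, -1.00369982e-04]), 'tcp_pos': array([ 0.43032664, -0.33052028,  0.1036484 ]), 'orientation': array([-0.00117662, -0.0020937 ,  0.99999637,  0.00121889]), 'wrist_force': array([ 0.3706814 ,  0.40211407, -3.4167888 ]), 'ft_torque': array([-0.01138985, -0.01968344,  0.01321321]), 'finger_gap': 0.02514418384120784}
at [ 0.4303 -0.3305  0.1036] yaw -3.1374 move dx -124.4 dy 373.8 dz -2.4 turn -5.438 clk 6.8
```

View pics/w3.png

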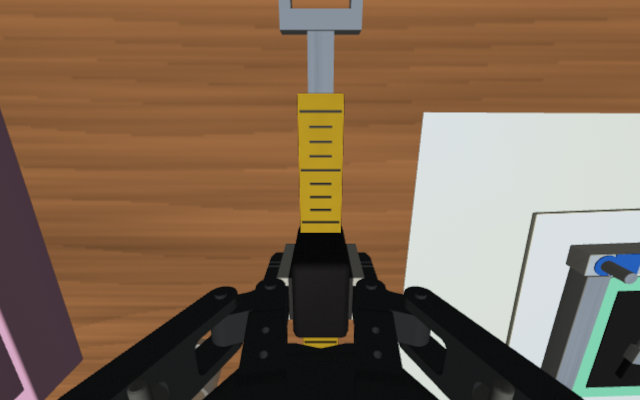

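Emit:
{"method": "arm_command", "body": {"moves": [[1,0,50,-20,0],[1,0,100,-20,0],[1,0,150,-20,0],[1,0,200,-20,0],[1,-20,250,-20,0.14],[1,-50,300,-20,0.28],[1,-85,340,-20,0.42],[1,-110,374,-20,0.56],[1,-124,374,-20,0.7],[1,-124,374,-20,0.845],[1,-124,374,-20,0.845],[1,-124,374,-20,0.845]]}}

```text
clock: 8.0
tcp_pos: [0.5523, 0.0429, 0.1237]
orientation: [-0.002, 0.407, 0.913, -0.001]
wrist_force: [-0.1, -0.1, -2.2]
finger_gap: 0.0254
```

```bash
python3 - <<'E'
from h import *
im,d,c=grab('wrist','w4.png')
np.savez('w4.npz',im=im,d=d,pose=c['pose'],k=[c['fx'],c['fy'],c['cx'],c['cy']])
print(env.get_state()['wrist_force'],env.get_state()['ft_torque'])
go([.5532,.0438,.106],np.pi-.841)
E
```

```text
[ 1.08227679  0.76302728 -2.7906309 ] [-0.0719005  -0.03792074 -0.00519971]
at [0.5524 0.0425 0.1241] yaw 2.303 move dx 0.4 dy 1.5 dz 18.1 turn 0.002 clk 8.05
```

View pics/w4.png

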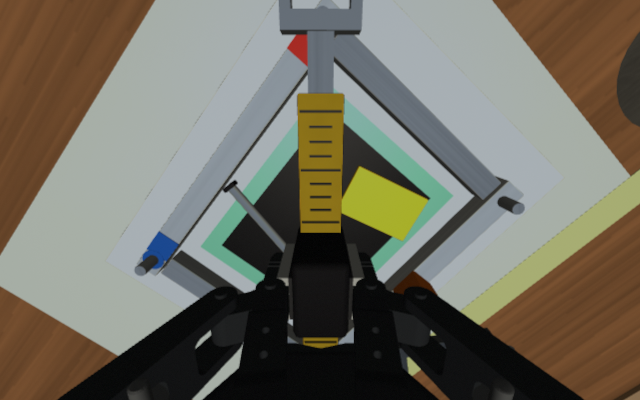

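```bash
python3 - <<'E'
from h import *
from fr import load
im,d,c=load('w4.npz'); p=pts(c,d)
for n,q in [('red',(.4606,.1474,.046)),('blue',(.4707,-.0925,.046)),('fred',(.6604,.1525,.046))]: print(n,proj(c,q))
for u,v in [(138,269),(518,207)]: print(ray(c,u,v,.046))
cv2.imwrite('pics/w4c.png',cv2.resize(im[0:60,260:400],None,fx=5,fy=5,interpolation=cv2.INTER_NEAREST))
# rule: eye front bar edges, stock centreline
m=(p[...,2]>.08)&(p[...,2]<.13); m[32:]=0; q=p[m&(np.arange(640)[None,:]>270)&(np.arange(640)[None,:]<370)]
s=env.get_state(); a=yaw(s)-np.pi; e=np.array([np.cos(a),np.sin(a)]); n=np.array([-e[1],e[0]])
r=q[:,:2]-s['tcp_pos'][:2]; print('eye rel tcp along',(r@e).min(),(r@e).max(),'lat',(r@n).min(),(r@n).max(),'z',np.median(q[:,2])-s['tcp_pos'][2])
E
```

```text
red (np.float64(323.53483282423537), np.float64(13.670151628862925))
blue (np.float64(139.99727965174375), np.float64(271.2270760954624))
fred (np.float64(520.1383671608761), np.float64(208.61095583069195))
[ 0.4684 -0.0918  0.046 ]
[0.6581 0.1522 0.046 ]
eye rel tcp along -0.12709105613438676 -0.11393382428265195 lat -0.0179573520563095 0.018170046443399687 z -0.014614143442389219
```

View pics/w4c.png

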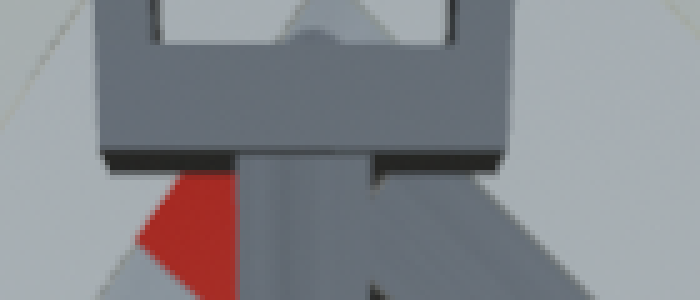

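Emit:
{"method": "arm_command", "body": {"moves": [[1,0,1,25,0],[1,0,1,45,0],[1,0,1,55,0],[1,0,1,62,0],[1,0,1,66,0],[1,0,1,68,0],[1,0,1,68,0],[1,0,1,68,0]]}}

```text
clock: 8.85
tcp_pos: [0.555, 0.0435, 0.0579]
orientation: [0.001, 0.408, 0.913, 0.0]
wrist_force: [0.1, 0.3, -2.2]
finger_gap: 0.0252
```

```bash
python3 - <<'E'
from h import *
s=env.get_state(); print(s['wrist_force'],s['ft_torque'])
u=np.array([.6665,-.7455]); g=np.array([.4606,.1474])+.194*u
go([*g,.055],np.pi-.841)
im,d,c=grab('wrist','w5.png')
cv2.imwrite('pics/w5c.png',cv2.resize(im[0:120,240:420],None,fx=4,fy=4,interpolation=cv2.INTER_NEAREST))
E
```

```text
[ 0.08214686  0.29851021 -2.17403783] [ 0.00975907 -0.00482453  0.00105051]
at [0.555  0.0435 0.0579] yaw 2.3009 move dx -53.6 dy -1.2 dz 2.9 turn 0.000 clk 8.85
```

View pics/w5c.png

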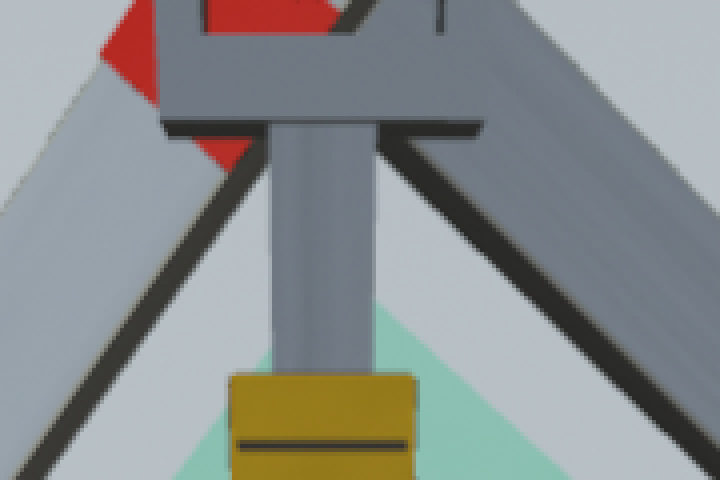

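Emit:
{"method": "arm_command", "body": {"moves": [[1,-5,0,3,0],[1,-10,0,3,0],[1,-20,0,3,0],[1,-30,0,3,0],[1,-40,0,3,0],[1,-44,0,3,0],[1,-44,0,3,0],[1,-44,0,3,0]]}}

```text
clock: 9.7
tcp_pos: [0.5841, 0.0105, 0.0543]
orientation: [0.0, 0.408, 0.913, -0.0]
wrist_force: [-2.1, 2.4, -4.3]
finger_gap: 0.025
```

```bash
cat > st.py <<'E'
from h import *
import sys
s=env.get_state(); a=yaw(s)-np.pi; e=np.array([np.cos(a),np.sin(a),0])
print(s['clock'],s['tcp_pos'].round(4),'ruleyaw',round(a,4),'F',s['wrist_force'].round(2),'along %.2f lat %.2f'%(s['wrist_force']@e,s['wrist_force']@[-e[1],e[0],0]))
E
python3 st.py
```

```text
9.7 [0.5841 0.0105 0.0543] ruleyaw -0.8413 F [-2.07  2.42 -4.26] along -3.18 lat 0.07
```

Emit:
{"method": "arm_command", "body": {"moves": [[1,-2,0,0,0],[1,-4,0,0,0],[1,-5,0,0,0],[1,-6,0,0,0],[1,-6,0,0,0]]}}

```text
clock: 10.2
tcp_pos: [0.5879, 0.0062, 0.0543]
orientation: [0.0, 0.408, 0.913, -0.0]
wrist_force: [-1.7, 1.1, -3.2]
finger_gap: 0.025
```

Emit:
{"method": "arm_command", "body": {"moves": [[1,-0.5,0,0,0],[1,-1,0,0,0],[1,-1,0,0,0]]}}

```text
clock: 10.5
tcp_pos: [0.5885, 0.0055, 0.0543]
orientation: [-0.0, 0.408, 0.913, -0.0]
wrist_force: [-1.7, 2.9, -3.4]
finger_gap: 0.0249
```

Emit:
{"method": "arm_command", "body": {"moves": [[1,-0.5,0,0,0],[1,-1,0,0,0],[1,-1,0,0,0]]}}

```text
clock: 10.8
tcp_pos: [0.5893, 0.0047, 0.0542]
orientation: [0.0, 0.408, 0.913, -0.0]
wrist_force: [-2.1, 2.0, -3.3]
finger_gap: 0.025
```

Emit:
{"method": "arm_command", "body": {"moves": [[1,-0.5,0,0,0],[1,-1,0,0,0],[1,-1,0,0,0]]}}

```text
clock: 11.1
tcp_pos: [0.5895, 0.0045, 0.0542]
orientation: [-0.001, 0.408, 0.913, 0.0]
wrist_force: [-3.7, 3.9, -2.4]
finger_gap: 0.0251
```

Emit:
{"method": "arm_command", "body": {"moves": [[1,-0.5,0,0,0],[1,-0.7,0,0,0],[1,-0.7,0,0,0]]}}

```text
clock: 11.4
tcp_pos: [0.5895, 0.0044, 0.0542]
orientation: [-0.001, 0.408, 0.913, 0.0]
wrist_force: [-4.5, 5.7, -1.4]
finger_gap: 0.0253
```

Emit:
{"method": "arm_command", "body": {"moves": [[1,-0.5,0,0,0],[1,-0.5,0,0,0],[1,-0.5,0,0,0]]}}

```text
clock: 11.7
tcp_pos: [0.5895, 0.0044, 0.0542]
orientation: [-0.001, 0.408, 0.913, 0.001]
wrist_force: [-4.7, 7.3, -0.4]
finger_gap: 0.0253
```

Emit:
{"method": "arm_command", "body": {"moves": [[1,0,0,0,0],[1,0,0,0,0],[1,0,0,0,0],[1,0,0,0,0]]}}

```text
clock: 12.1
tcp_pos: [0.5895, 0.0044, 0.0542]
orientation: [-0.001, 0.408, 0.913, 0.001]
wrist_force: [-5.8, 6.9, -0.9]
finger_gap: 0.025
```

```bash
python3 st.py; python3 - <<'E'
from h import *
im,d,c=grab('wrist','w6.png'); np.savez('w6.npz',im=im,d=d,pose=c['pose'],k=[c['fx'],c['fy'],c['cx'],c['cy']])
im,d,c=grab('scene'); np.savez('s6.npz',im=im,d=d)
cv2.imwrite('pics/red.png',np.hstack([cv2.resize(np.load('w6.npz')['im'],(600,375)),cv2.resize(im[160:300,200:424],(600,375))])[:, :] if 0 else np.vstack([cv2.resize(np.load('w6.npz')['im'][0:200,200:440],(480,400)),cv2.resize(im[180:285,220:400],(480,280))])[:600])
E
```

```text
12.1 [0.5895 0.0044 0.0542] ruleyaw -0.8401 F [-5.84  6.94 -0.88] along -9.07 lat 0.28
```

View pics/red.png

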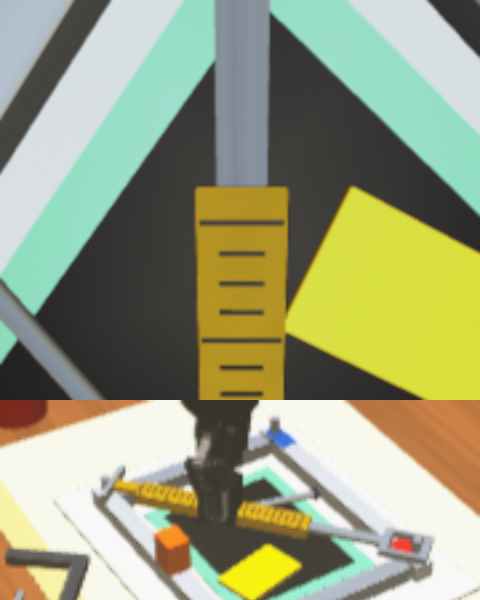

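Emit:
{"method": "arm_command", "body": {"moves": [[1,5,0,0,0],[1,20,0,0,0],[1,35,0,0,0],[1,48,0,0,0],[1,54,0,0,0],[1,54,0,0,0],[1,54,0,0,0],[1,54,0,-10,0],[1,54,0,-30,0],[1,54,0,-60,0],[1,54,0,-70,0],[1,54,0,-70,0]]}}

```text
clock: 13.4
tcp_pos: [0.5567, 0.043, 0.1265]
orientation: [0.002, 0.408, 0.913, 0.001]
wrist_force: [0.1, 0.4, -2.0]
finger_gap: 0.0252
```

```bash
python3 st.py; python3 - <<'E'
from h import *
go([.5559,.0174,.125],.9107-np.pi)
E
```

```text
13.4 [0.5567 0.043  0.1265] ruleyaw -0.8413 F [ 0.15  0.38 -2.03] along -0.19 lat 0.37
at [0.5567 0.043  0.1265] yaw 2.3003 move dx -18.5 dy -17.7 dz 1.5 turn 4.531 clk 13.4
```

Emit:
{"method": "arm_command", "body": {"moves": [[1,-18,-18,0,-0.14],[1,-18,-18,0,-0.28],[1,-18,-18,0,-0.42],[1,-18,-18,0,-0.56],[1,-18,-18,0,-0.7],[1,-18,-18,0,-0.84],[1,-18,-18,0,-0.98],[1,-18,-18,0,-1.12],[1,-18,-18,0,-1.26],[1,-18,-18,0,-1.4],[1,-18,-18,0,-1.54],[1,-18,-18,0,-1.68]]}}

```text
clock: 14.6
tcp_pos: [0.5524, 0.0179, 0.1226]
orientation: [-0.001, -0.41, 0.912, 0.001]
wrist_force: [-0.1, -0.1, -3.1]
finger_gap: 0.0256
```

Emit:
{"method": "arm_command", "body": {"moves": [[1,0,0,0,-0.072],[1,0,0,0,-0.072],[1,0,0,0,-0.072]]}}

```text
clock: 14.9
tcp_pos: [0.5527, 0.018, 0.1232]
orientation: [-0.001, -0.439, 0.898, 0.0]
wrist_force: [0.8, 0.4, -3.5]
finger_gap: 0.025
```

```bash
python3 st.py; python3 - <<'E'
from h import *
im,d,c=grab('wrist','w7.png'); np.savez('w7.npz',im=im,d=d,pose=c['pose'],k=[c['fx'],c['fy'],c['cx'],c['cy']])
go([.5559,.0174,.056],.9107-np.pi)
print(proj(c,(.4707,-.0924,.046)),proj(c,(.4606,.1474,.046)),proj(c,(.6707,-.0876,.046)))
E
```

```text
14.9 [0.5527 0.018  0.1232] ruleyaw -5.374 F [ 0.8   0.42 -3.5 ] along 0.82 lat -0.37
at [0.5529 0.018  0.1235] yaw -2.2322 move dx -1.4 dy -2.8 dz 67.5 turn -0.001 clk 14.95
(np.float64(314.6758143469997), np.float64(15.961299071037388)) (np.float64(502.8676478117363), np.float64(270.54908167030953)) (np.float64(114.4534729731308), np.float64(207.1003385363412))
```

View pics/w7.png

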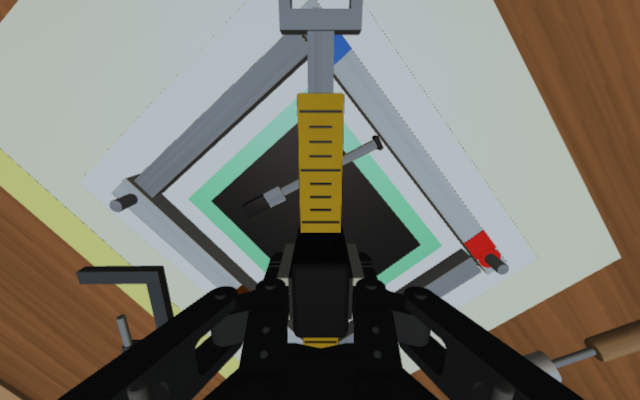

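Emit:
{"method": "arm_command", "body": {"moves": [[1,-1,-3,20,0],[1,-1,-3,40,0],[1,-1,-3,50,0],[1,-1,-3,58,0],[1,-1,-3,63,0],[1,-1,-3,67,0],[1,-1,-3,67,0],[1,-1,-3,67,0]]}}

```text
clock: 15.75
tcp_pos: [0.5566, 0.0169, 0.0577]
orientation: [0.0, -0.44, 0.898, -0.0]
wrist_force: [0.7, 0.3, -2.6]
finger_gap: 0.0253
```

```bash
python3 st.py; python3 - <<'E'
from h import *
u=np.array([.6132,.7899]); go([*(np.array([.4707,-.0924])+u*.188),.0545],.9107-np.pi)
E
```

```text
15.75 [0.5566 0.0169 0.0577] ruleyaw -5.3721 F [ 0.71  0.33 -2.58] along 0.70 lat -0.36
at [0.5566 0.0169 0.0577] yaw -2.2305 move dx -49.0 dy 0.8 dz 3.2 turn 0.000 clk 15.75
```

Emit:
{"method": "arm_command", "body": {"moves": [[1,-5,0,3,0],[1,-10,0,3,0],[1,-20,0,3,0],[1,-30,0,3,0],[1,-38,0,3,0],[1,-41,0,3,0],[1,-41,0,3,0],[1,-41,0,3,0]]}}

```text
clock: 16.55
tcp_pos: [0.5815, 0.0496, 0.0543]
orientation: [0.0, -0.44, 0.898, -0.0]
wrist_force: [-1.0, -2.1, -2.8]
finger_gap: 0.0254
```

Emit:
{"method": "arm_command", "body": {"moves": [[1,-1,0,0,0],[1,-2,0,0,0],[1,-2,0,0,0]]}}

```text
clock: 16.85
tcp_pos: [0.5826, 0.0508, 0.0543]
orientation: [-0.0, -0.44, 0.898, -0.0]
wrist_force: [-1.7, -1.5, -3.4]
finger_gap: 0.0255
```

Emit:
{"method": "arm_command", "body": {"moves": [[1,-0.5,0,0,0],[1,-1,0,0,0],[1,-1,0,0,0]]}}

```text
clock: 17.15
tcp_pos: [0.5832, 0.0517, 0.0543]
orientation: [-0.0, -0.44, 0.898, -0.0]
wrist_force: [-2.0, -2.3, -3.0]
finger_gap: 0.0251
```

Emit:
{"method": "arm_command", "body": {"moves": [[1,-0.5,0,0,0],[1,-1,0,0,0],[1,-1,0,0,0]]}}

```text
clock: 17.45
tcp_pos: [0.5839, 0.0526, 0.0543]
orientation: [0.0, -0.44, 0.898, -0.0]
wrist_force: [-0.5, -2.9, -2.6]
finger_gap: 0.0253
```

Emit:
{"method": "arm_command", "body": {"moves": [[1,-0.5,0,0,0],[1,-1,0,0,0],[1,-1,0,0,0]]}}

```text
clock: 17.75
tcp_pos: [0.5845, 0.0534, 0.0543]
orientation: [0.0, -0.44, 0.898, -0.0]
wrist_force: [-0.9, -3.5, -3.0]
finger_gap: 0.0252
```

Emit:
{"method": "arm_command", "body": {"moves": [[1,-0.5,0,0,0],[1,-1,0,0,0],[1,-1,0,0,0]]}}

```text
clock: 18.05
tcp_pos: [0.5851, 0.0542, 0.0543]
orientation: [0.0, -0.44, 0.898, -0.0]
wrist_force: [-1.6, -2.1, -2.7]
finger_gap: 0.0252
```

Emit:
{"method": "arm_command", "body": {"moves": [[1,-0.5,0,0,0],[1,-0.7,0,0,0],[1,-0.7,0,0,0]]}}

```text
clock: 18.35
tcp_pos: [0.5854, 0.0545, 0.0543]
orientation: [-0.0, -0.44, 0.898, -0.0]
wrist_force: [-1.8, -5.0, -3.0]
finger_gap: 0.0251
```

Emit:
{"method": "arm_command", "body": {"moves": [[1,-0.5,0,0,0],[1,-0.9,0,0,0],[1,-0.9,0,0,0]]}}

```text
clock: 18.65
tcp_pos: [0.5854, 0.0546, 0.0542]
orientation: [-0.001, -0.44, 0.898, -0.0]
wrist_force: [-3.3, -7.1, -2.0]
finger_gap: 0.0251
```

Emit:
{"method": "arm_command", "body": {"moves": [[1,-0.5,0,0,0],[1,-0.5,0,0,0],[1,-0.5,0,0,0]]}}

```text
clock: 18.95
tcp_pos: [0.5854, 0.0546, 0.0542]
orientation: [-0.001, -0.44, 0.898, -0.001]
wrist_force: [-4.9, -8.3, -1.3]
finger_gap: 0.025
```

Emit:
{"method": "arm_command", "body": {"moves": [[1,0,0,0,0],[1,0,0,0,0],[1,0,0,0,0],[1,0,0,0,0]]}}

```text
clock: 19.35
tcp_pos: [0.5854, 0.0546, 0.0542]
orientation: [-0.001, -0.44, 0.898, -0.001]
wrist_force: [-4.2, -8.0, -1.2]
finger_gap: 0.0254
```

```bash
python3 st.py; python3 - <<'E'
from h import *
im,d,c=grab('scene'); np.savez('s8.npz',im=im,d=d)
a=np.load('s6.npz')['im']
cv2.imwrite('pics/blue.png',cv2.resize(im[170:290,220:400],(750,500),interpolation=cv2.INTER_CUBIC))
def tab(i):
    h=cv2.cvtColor(i,cv2.COLOR_BGR2HSV)[225:250,270:300]; m=cv2.inRange(h,(5,150,60),(18,255,255))>0; return m.sum(),np.argwhere(m).mean(0)
print(tab(np.load('scene0.npz')['im']),tab(a),tab(im))
E
```

```text
19.35 [0.5854 0.0546 0.0542] ruleyaw -5.3728 F [-4.22 -7.99 -1.23] along -8.90 lat -1.57
(np.int64(183), array([10.54644809, 14.50819672])) (np.int64(183), array([10.54644809, 14.50819672])) (np.int64(183), array([10.54644809, 14.50819672]))
```

View pics/blue.png

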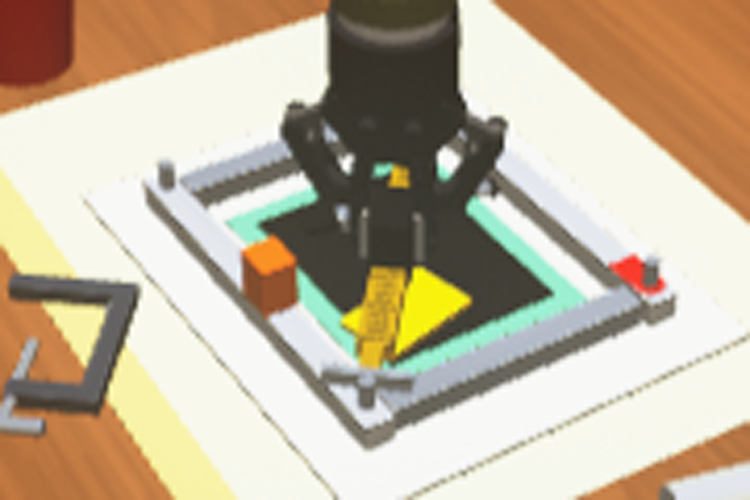

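Emit:
{"method": "arm_command", "body": {"moves": [[1,5,0,0,0],[1,20,0,0,0],[1,35,0,0,0],[1,45,0,0,0],[1,49,0,0,0],[1,49,0,0,0],[1,49,0,0,0],[1,49,0,-10,0],[1,49,0,-30,0],[1,49,0,-60,0],[1,49,0,-75,0],[1,49,0,-75,0]]}}

```text
clock: 20.6
tcp_pos: [0.5588, 0.0172, 0.1326]
orientation: [0.003, -0.44, 0.898, -0.002]
wrist_force: [-0.1, 0.7, -4.5]
finger_gap: 0.0251
```

```bash
python3 st.py; python3 - <<'E'
from h import *
go([.432,-.332,.125],np.pi); go([.432,0,.125],np.pi)
E
```

```text
20.6 [0.5588 0.0172 0.1326] ruleyaw -5.3712 F [-0.12  0.73 -4.48] along 0.50 lat 0.54
at [0.5588 0.0172 0.1326] yaw -2.2296 move dx 353.8 dy -113.5 dz 7.6 turn -5.371 clk 20.6
at [0.5588 0.0172 0.1326] yaw -2.2296 move dx 91.3 dy 89.7 dz 7.6 turn -5.371 clk 20.6
```

Emit:
{"method": "arm_command", "body": {"moves": [[1,40,40,0,0.14],[1,70,70,0,0.28],[1,100,75,0,0.42],[1,137,43,0,0.56],[1,175,10,0,0.7],[1,213,-20,0,0.84],[1,250,-40,0,0.912],[1,290,-60,5,0.912],[1,325,-90,5,0.912],[1,354,-113,5,0.912],[1,354,-113,5,0.912],[1,354,-113,5,0.912]]}}

```text
clock: 21.8
tcp_pos: [0.4281, -0.3322, 0.1232]
orientation: [-0.001, 0.001, 1.0, 0.001]
wrist_force: [-0.3, 0.2, -2.9]
finger_gap: 0.025
```

```bash
python3 st.py; python3 - <<'E'
from h import *
go([.432,-.332,.028],np.pi)
E
```

```text
21.8 [ 0.4281 -0.3322  0.1232] ruleyaw -0.0024 F [-0.35  0.19 -2.93] along -0.35 lat 0.19
at [ 0.4281 -0.3322  0.1232] yaw 3.1392 move dx -3.9 dy 0.2 dz 95.2 turn -0.002 clk 21.8
```

Emit:
{"method": "arm_command", "body": {"moves": [[1,0,0,45,0],[1,0,0,75,0],[1,0,0,88,0],[1,0,0,93,0],[1,0,0,95,0],[1,0,0,95,0],[1,0,0,95,0]]}}

```text
clock: 22.5
tcp_pos: [0.4296, -0.3327, 0.0307]
orientation: [0.001, 0.0, 1.0, -0.001]
wrist_force: [-1.0, -0.7, -2.1]
finger_gap: 0.0249
```

```bash
python3 st.py
```

```text
22.5 [ 0.4296 -0.3327  0.0307] ruleyaw -0.0006 F [-0.95 -0.74 -2.12] along -0.95 lat -0.74
```

Down 4 mm more gently, then release and lift.

Emit:
{"method": "arm_command", "body": {"moves": [[1,0,0,1,0],[1,0,0,2,0],[1,0,0,3,0],[1,0,0,4,0],[1,0,0,4,0],[1,0,0,4,0]]}}

```text
clock: 23.1
tcp_pos: [0.4288, -0.3321, 0.026]
orientation: [0.0, 0.0, 1.0, -0.0]
wrist_force: [-2.2, 1.4, 6.2]
finger_gap: 0.025
```

Emit:
{"method": "arm_command", "body": {"moves": [[0.6,0,0,0,0],[0.3,0,0,0,0],[0,0,0,0,0],[0,0,0,0,0],[0,0,0,0,0],[0,0,0,0,0],[0,0,0,-20,0],[0,0,0,-50,0],[0,0,0,-100,0],[0,0,0,-120,0],[0,0,0,-120,0],[0,0,0,-120,0]]}}

```text
clock: 24.3
tcp_pos: [0.4288, -0.3321, 0.1454]
orientation: [0.0, 0.0, 1.0, -0.0]
wrist_force: [-0.4, -0.3, -1.0]
finger_gap: 0.0851
```

```bash
python3 - <<'E'
from h import *
im,d,c=grab('wrist'); p=pts(c,d)
q=p[(p[...,2]>.04)&(p[...,2]<.056)&(im.max(2)<80)&(abs(p[...,1]+.332)<.04)&(abs(p[...,0]-.43)<.05)]
print(len(q),np.median(q,0),np.ptp(q,0))
go([.598,.027,.30],np.pi)
E
```

```text
1286 [ 0.42797735 -0.33237141  0.04733795] [0.03838452 0.02560482 0.00933164]
at [ 0.4283 -0.3315  0.1444] yaw 3.1408 move dx -169.5 dy 358.6 dz -155.6 turn -0.001 clk 24.35
```

Emit:
{"method": "arm_command", "body": {"moves": [[0,0,0,-50,0],[0,-20,45,-90,0],[0,-169,359,-156,0],[0,-169,359,-156,0],[0,-169,359,-156,0],[0,-169,359,-156,0],[0,-169,359,-156,0],[0,-169,359,-156,0],[0,-169,359,-156,0],[0,-169,359,-156,0],[0,-169,359,-156,0],[0,-169,359,-156,0]]}}

```text
clock: 25.55
tcp_pos: [0.5973, 0.0266, 0.2995]
orientation: [-0.002, 0.0, 1.0, -0.0]
wrist_force: [-0.6, -0.9, 1.1]
finger_gap: 0.0857
```

```bash
sed -i "s/load('w2.npz')/load(sys.argv[1])/; s/o=cv2.inRange(hsv,(5,150,60),(18,255,255))>0; t=o/o=cv2.inRange(hsv,(5,150,60),(18,255,255))>0; o[:,:310]=0; o[:,360:]=0; t=o/" fr.py
python3 - <<'E'
from h import *
im,d,c=grab('wrist','w9.png'); np.savez('w9.npz',im=im,d=d,pose=c['pose'],k=[c['fx'],c['fy'],c['cx'],c['cy']])
go([.6638,.0430,.12],np.pi/2+.042)
E
python3 fr.py w2.npz|tail -8; python3 fr.py w9.npz
```

```text
at [0.5972 0.0259 0.2998] yaw 3.1399 move dx -66.6 dy 17.2 dz 179.8 turn 1.527 clk 25.6
near len 0.23863938303226076 far 0.23837965086082658
yaw 0.04160680179185404 0.042798693038535646
dx 0.19901997356988252 offset far y -0.0036188165891532665 origin [0.5656 0.0317] diag red 0.31342467749849473 diag blue 0.3078678318740564
tab top 287 [0.6637 0.0433 0.0599] in frame 0.09852079087320964 0.00747886712695337
blue -0.10007110804372843 -0.11931967032786603
red -0.09992889195627164 0.11931967032786603
fblue 0.09909100422049008 -0.12280862085436325
fred 0.09894894291927495 0.11557098767605671
blue 75 54 maxz 0.04700482581092574 top centroid px 225.22222222222223 74.25925925925925 [ 0.4708 -0.0919] side mid [ 0.4706 -0.0918  0.0409]
red 78 58 maxz 0.04730117511940485 top centroid px 417.3103448275862 64.8103448275862 [0.4606 0.1466] side mid [0.4607 0.1468 0.041 ]
fblue 54 37 maxz 0.046897050540880836 top centroid px 243.0810810810811 222.67567567567568 [ 0.6698 -0.0868] side mid [ 0.6698 -0.087   0.0406]
fred 55 40 maxz 0.046927447920159515 top centroid px 406.2 215.925 [0.6596 0.1513] side mid [0.6598 0.1516 0.0413]
near len 0.23870777067892468 far 0.23838915413880993
yaw 0.04298498612279942 0.0427474383560274
dx 0.19900873821667686 offset far y -0.0036145449049414064 origin [0.5656 0.0316] diag red 0.31344442364488273 diag blue 0.30789351269321996
tab top 287 [0.6638 0.043  0.0598] in frame 0.09853735334058056 0.0071137098948054036
blue -0.09998582387557434 -0.11935388449758566
red -0.10001417612442562 0.11935388449758566
fblue 0.09899458101391306 -0.12280912113359341
fred 0.09902289541944068 0.11558003132371059
```

Emit:
{"method": "arm_command", "body": {"moves": [[0.25,-68,18,130,0.14],[0.25,-68,18,130,0.28],[0.25,-68,18,130,0.42],[0.25,-68,18,130,0.56],[0.25,-68,18,130,0.7],[0.25,-68,18,130,0.84],[0.25,-68,18,130,0.98],[0.25,-68,18,130,1.12],[0.25,-68,18,130,1.26],[0.25,-68,18,130,1.4],[0.25,-68,18,130,1.527],[0.25,-68,18,130,1.527]]}}

```text
clock: 26.8
tcp_pos: [0.6652, 0.0426, 0.1708]
orientation: [-0.0, 0.693, 0.721, -0.001]
wrist_force: [0.6, -0.2, -0.7]
finger_gap: 0.0642
```

```bash
python3 - <<'E'
from h import *
im,d,c=grab('wrist','w10.png'); p=pts(c,d); h=cv2.cvtColor(im,cv2.COLOR_BGR2HSV)
o=(cv2.inRange(h,(5,150,60),(18,255,255))>0)&(p[...,2]>.057)&(p[...,2]<.07)&(abs(p[...,0]-.665)<.03)&(abs(p[...,1]-.043)<.03)
q=p[o]; print(len(q),(q.min(0)+q.max(0))/2,np.ptp(q,0))
k=(p[...,2]>.01)&(p[...,2]<.05)&(p[...,0]>.69)&(p[...,0]<.76)&(p[...,1]>.0)&(p[...,1]<.09); print('clamp',k.sum(),p[k].min(0) if k.any() else '',p[k].max(0) if k.any() else '')
print(env.get_state()['finger_gap']); go([.6652,.0437,.050],np.pi/2+.042)
E
```

```text
759 [0.66407131 0.04456091 0.06038807] [0.02317134 0.02741869 0.00642935]
clamp 208 [7.40427401e-01 2.98918279e-04 1.00699114e-02] [0.75998416 0.02482545 0.01308046]
0.06372891859866711
at [0.6653 0.0429 0.1709] yaw 1.6139 move dx 0.8 dy -0.1 dz 120.9 turn 0.001 clk 26.85
```

Emit:
{"method": "arm_command", "body": {"moves": [[0.25,1,-1,50,0],[0.25,1,-1,90,0],[0.25,1,-1,112,0],[0.25,1,-1,119,0],[0.25,1,-1,119,0],[0.25,1,-1,119,0],[0.25,1,-1,119,0]]}}

```text
clock: 27.55
tcp_pos: [0.6665, 0.0456, 0.0544]
orientation: [0.001, 0.692, 0.722, 0.001]
wrist_force: [0.2, -0.6, -0.2]
finger_gap: 0.064
```

Emit:
{"method": "arm_command", "body": {"moves": [[1,0,0,0,0],[1,0,0,0,0],[1,0,0,0,0],[1,0,0,0,0],[1,0,0,0,0],[1,0,0,0,0],[1,0,0,0,0]], "squeeze": 80}}

```text
clock: 28.25
tcp_pos: [0.6647, 0.0458, 0.0533]
orientation: [0.0, 0.692, 0.722, -0.0]
wrist_force: [-2.8, 0.6, 5.7]
finger_gap: 0.0223
```

Emit:
{"method": "arm_command", "body": {"moves": [[1,1,0,0,0],[1,2,0,0,0],[1,3,0,0,0],[1,3,0,0,0],[1,3,0,0,0]]}}

```text
clock: 28.75
tcp_pos: [0.6647, 0.0459, 0.0533]
orientation: [0.002, 0.692, 0.722, -0.002]
wrist_force: [-2.6, -8.7, 5.5]
finger_gap: 0.0228
```

Emit:
{"method": "arm_command", "body": {"moves": [[1,1,0,0,0],[1,2,0,0,0],[1,3,0,0,0],[1,3,0,0,0],[1,3,0,0,0]]}}

```text
clock: 29.25
tcp_pos: [0.6646, 0.0479, 0.0533]
orientation: [0.002, 0.693, 0.721, -0.002]
wrist_force: [-3.2, -12.4, 5.8]
finger_gap: 0.0225
```

Emit:
{"method": "arm_command", "body": {"moves": [[1,1,0,0,0],[1,1,0,0,0],[1,1,0,0,0]]}}

```text
clock: 29.55
tcp_pos: [0.6645, 0.0488, 0.0533]
orientation: [0.002, 0.693, 0.721, -0.003]
wrist_force: [-3.2, -13.5, 6.0]
finger_gap: 0.0227
```

Emit:
{"method": "arm_command", "body": {"moves": [[1,1,0,0,0],[1,1,0,0,0],[1,1,0,0,0]]}}

```text
clock: 29.85
tcp_pos: [0.6645, 0.0498, 0.0533]
orientation: [0.002, 0.693, 0.721, -0.003]
wrist_force: [-3.4, -13.0, 5.4]
finger_gap: 0.0228
```

Emit:
{"method": "arm_command", "body": {"moves": [[1,-4.5,0,0,0],[1,-4.5,0,0,0],[0.6,-4.5,0,0,0],[0.25,-4.5,0,0,0],[0.25,-4.5,0,0,0],[0.25,-4.5,0,0,0],[0.25,-4.5,0,-20,0],[0.25,-4.5,0,-60,0],[0.25,-4.5,0,-110,0],[0.25,-4.5,0,-125,0],[0,-4.5,0,-125,0]]}}

```text
clock: 30.95
tcp_pos: [0.6671, 0.0492, 0.1814]
orientation: [0.003, 0.692, 0.722, 0.002]
wrist_force: [0.4, -0.1, 0.3]
finger_gap: 0.0766
```

```bash
python3 - <<'E'
from h import *
go([.598,.0265,.30],np.pi)
E
```

```text
at [0.6671 0.0492 0.1814] yaw 1.6138 move dx -19.7 dy -70.0 dz -118.6 turn -1.528 clk 30.95
```

Emit:
{"method": "arm_command", "body": {"moves": [[0,-20,-70,-119,-0.14],[0,-20,-70,-119,-0.28],[0,-20,-70,-119,-0.42],[0,-20,-70,-119,-0.56],[0,-20,-70,-119,-0.7],[0,-20,-70,-119,-0.84],[0,-20,-70,-119,-0.98],[0,-20,-70,-119,-1.12],[0,-20,-70,-119,-1.26],[0,-20,-70,-119,-1.4],[0,-20,-70,-119,-1.528],[0,-20,-70,-119,-1.528]]}}

```text
clock: 32.15
tcp_pos: [0.5952, 0.0264, 0.2944]
orientation: [-0.001, -0.0, 1.0, 0.0]
wrist_force: [0.6, -0.3, -0.3]
finger_gap: 0.0853
```

```bash
python3 - <<'E'
from h import *
for i in range(2):
    im,d,c=grab('wrist',f'w11{i}.png'); np.savez(f'w11{i}.npz',im=im,d=d,pose=c['pose'],k=[c['fx'],c['fy'],c['cx'],c['cy']])
E
python3 fr.py w110.npz; python3 fr.py w111.npz | tail -8 | head -4
```

```text
blue 76 55 maxz 0.04735007229295435 top centroid px 224.29090909090908 75.25454545454545 [ 0.4707 -0.0918] side mid [ 0.4708 -0.0916  0.0407]
red 80 59 maxz 0.04787784366274628 top centroid px 418.66101694915255 65.91525423728814 [0.4605 0.1465] side mid [0.4606 0.1467 0.041 ]
fblue 55 39 maxz 0.047389873737102184 top centroid px 245.0 225.0 [ 0.6695 -0.0829] side mid [ 0.6698 -0.0831  0.0411]
fred 58 39 maxz 0.04693891537485839 top centroid px 410.0 218.4102564102564 [0.6595 0.1555] side mid [0.6595 0.1555 0.0406]
near len 0.2385352866368199 far 0.2385856521714592
yaw 0.04300037730572289 0.042058904068537295
dx 0.19908717019696642 offset far y 0.00046601022116202684 origin [0.5655 0.0316] diag red 0.3103621360992182 diag blue 0.31107772563059854
tab top 295 [0.6632 0.0469 0.0597] in frame 0.09822389880360405 0.011144612834849002
blue -0.0999438563549503 -0.1192676301039749
red -0.10005614364504976 0.1192676301039749
fblue 0.09903101469746639 -0.11882680264734236
fred 0.09914332569646647 0.11975882308966643
near len 0.23883248341671143 far 0.23884507580162453
yaw 0.04334472737903422 0.04188081862463414
dx 0.19891237990483515 offset far y 0.00022954739319557693 origin [0.5656 0.0317] diag red 0.3106452449537573 diag blue 0.31099802426610096
tab top 307 [0.6634 0.0474 0.0601] in frame 0.09830406681442891 0.011568944660920616
```

View pics/w110.png

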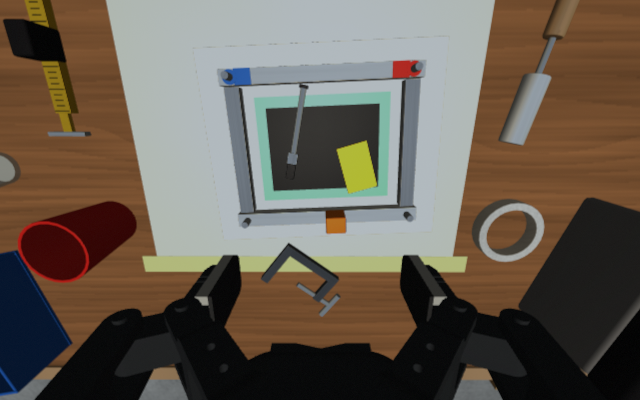

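```bash
python3 -c "
from workcell import env
print(env.hand_in(), env.get_state()['clock'])"
```

```text
the job is handed in; nothing more can be done
the job is handed in; nothing more can be done
```

I measured both diagonals, laid the rule flat on the bench, slid the far rail about 4 mm towards the red side by its tab, let go and handed the job in. The last clock reading before the final pictures was 32.15 s; the hand-in reported no verdict.

- **Measuring:** The red diagonal came out at about 313.5 mm and the blue at about 307.5 mm, using the arm position at contact. The nose pressed with roughly 6 N each time, estimated from the wrist force less the spring. The tab showed no pixel of shift between the starting picture and either measurement. From these lengths the rail was about 3.9 mm out; the camera's pin positions gave 3.6 mm.
- **Final squareness:** Two wrist pictures put the far pins 0.2 to 0.5 mm from square, with the diagonals differing by 0.4 to 0.7 mm. The tab stood at y = 11.1 to 11.6 mm, inside the 9.8 to 14.2 mm band.
- **Disagreement:** The tab's own reading puts the rail about 0.4 to 0.9 mm short of square, while the pins put it slightly past. Both are well within the 2.2 mm allowed.
- **Rule and other things:** The rule's block top read 47 mm, so it lies flat, well clear of the frame at its original spot. The other things in the last wrist picture look unmoved by eye, but I did not measure them. The mixing cup was only partly in view.

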